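# Measure a wheel bearing with the bench caliper

### The arm

A 6-joint arm with a two-finger parallel gripper is mounted at the origin on a cart in front of the work surface, level with it; the furniture and walls round the work are solid. World frame = base frame: x ahead of the robot, y to its left, z up, the work surface at z = 0. Lengths are in mm, angles in rad, forces in N, time in s.
With the tool pointing down it reaches from about 250 to 800 mm from the base axis. Payload 8.5 kg.
Tool frame: the origin (TCP) lies between the finger pads; the fingertips stand 19 mm ahead of it and the grasp point (between the pads) is the TCP (bot.tips_ahead is the distance from the TCP to the fingertips, in mm); z points along the fingers, y is the line along which they close (so a half turn about z gives the same grasp; the last joint's range is limited). The gripper opens to 85 mm and grips with 20 to 120 N. Pads are 22 mm wide; open, the fingers measure 114 mm over their backs; the gripper's body (76 mm by 85 mm) begins 54 mm behind the grasp point. The pads swing forward as they close: fully open they stand 13 mm farther back than shut.
Start: joints at [1.328, 0.238, -0.013, 1.319, 0, 1.571], TCP at [126.209, 509.561, 250.276] pointing down, gripper open.
Joint ranges: [-2.66, 2.66], [-1.03, 1.9], [-1.14, 1.46], [-1.82, 2.27], [-1.45, 1.34], [-3.14, 3.14]. Speed limits (rad/s): [2.22, 2.22, 2.79, 3.14, 3.14, 3.14].

### API

Orientations are given as [roll, pitch, yaw] about the fixed x, y, z axes, in that order (R = Rz(yaw) Ry(pitch) Rx(roll)).
In Python, from cell import bot gives the robot as it stands.
- The arm moves only by the shell command python3 -m crank 'ROWS'. ROWS is JSON, a list of rows, each an object of numbers: "rx", "ry", "rz": the turn, a rotation vector about the tool's x, y, z in units of 0.15 rad (1.0 is 0.15 rad); "tx", "ty", "tz": the shift along the tool's x, y, z in units of 2.5 cm (1.0 is 2.5 cm); "jaw": the finger opening in mm, from 0 to 85.4. In form: [{"rx": .., "ry": .., "rz": .., "tx": .., "ty": .., "tz": .., "jaw": ..}, ...]. A call has 1 to 20 rows; each row shifts and turns the commanded pose from where the row before left it, along the tool's axes as they then stand; what a row does not reach is not made up. A row lasts 1/10 s, in which the tool goes at most 50 mm and 8.59 degrees, less where a joint would pass 70% of its speed; a pose out of reach is approached as far as the arm can. A call with a number of a shift or a turn outside -1 to 1 is refused whole. A call with a gripper value outside its range is refused whole. The fingers move at their own pace and stop on an object; the grip force is fixed at half the most. Time passes only in rows, so rows that do not move let the fingers close. It gives the time, the measured TCP pose, the force, the opening and the grip force at its end, in the units of the state.
- bot.state(): the state, without advancing time (a new reading comes with each control period).
- bot.get_image(name): name is "side" or "top"; returns the picture (384x512x3 uint8, red, green, blue); there is no depth.
- bot.get_calibration(name): a dict with "vfov" (degrees; the focal length in pixels is half the picture's height over the tangent of half this angle, whatever the lens; pixels are square), "cx", "cy" (the principal point, pixels), "D" ([k1, k2, p1, p2, k3] as OpenCV has them; the pictures are not rectified), "extrinsics" (4x4, takes a point from world to camera coordinates). Camera axes: x right, y down, z forward; pixel columns grow to the right and rows downward; lengths in mm; the calibration is good to about 2 mm. A picture is of the moment at which its call begins. get_calibration takes no time and is no camera call.
- bot.sign_off(): hands the job in; it is judged then, once.
The state is a dict: "time": time; "joints": joint angles; "dq": joint speeds; "tau": joint torques, N m; "position": TCP position; "orientation": TCP orientation; "force": force on the tool from outside, world axes, zero at the start; "torque": the same for the moment, N m; "width": finger opening in mm; "grip_force": force on a finger pad.
Only numpy, scipy, OpenCV 4.12 (cv2) and the standard library are available. Lean on these libraries where they do the work, as an engineer would, in place of code of your own. Each camera call takes 0.05 s, during which the arm holds its last target. There are 200 camera calls.

### The job

Find the size of the worn wheel bearing with the blue seal: lay it flat on the sloping measuring board, resting on the board's ledge between the open jaws of the caliper, and let go of it. Then slide the caliper shut across it, without forcing it, until both jaws bear on the bearing's outer ring, and leave it closed there so that the size can be read. Leave the other bearings, the tape measure and the tin of screws where they are.

Things in the scene. Friction and masses are not known exactly. Their poses are not given: they have to be found in the camera images.
- blue_bearing: the bearing to measure: steel ball bearing with a bright blue seal on both faces, outer diameter 40 mm, bore 17 mm, 12 mm thick, about 65 g; lies flat on the bench. Origin at the centre of its underside, z along its axis (up at the start). Grasp it across the outer diameter
- blue_bearing_mid (a point): centre of the blue-sealed bearing, 6 mm along its axis from its origin
- black_bearing: bystander: smaller bearing with black seals, 35 mm diameter, 11 mm thick; origin at the centre of its underside
- red_bearing: bystander: larger bearing with dark red seals, 47 mm diameter, 14 mm thick; origin at the centre of its underside
- measuring_board: fixed plywood board (350 mm wide, 170 mm deep, 120 mm high at the back), screwed down, whose face slopes at 35 degrees. It is turned so that the face looks up, to the robot's right and a little towards the robot; the slope rises towards the robot's left. Origin at the centre of its underside on the bench, x towards its high back edge, y along its width towards its near end, z up
- caliper: fixed part of a 200 mm caliper (beam, fixed jaw) on the sloping face. Origin on the face at the middle of the ledge line, where a part rests on the ledge; x up the slope, y along the beam to the fixed jaw, z square out of the face. The ledge lies below x = 0 and stands 8 mm off the face. The jaws point down the slope from the beam to x = 6 mm, z = 3 to 8 mm; between them the face is clear
- beam_mid (a point): point on the beam's centre line, 64 mm up the slope from the ledge line (x = 64, y = 0, z = 7 mm of the caliper). The beam is 16 mm wide, its top 7 mm off the face. Saddles with small brass screws hold its ends at y = 112 and -160 mm, 17 mm high
- fixed_jaw: the caliper's fixed jaw, at the board's end nearer the robot; its origin lies on the ledge line on the board's face, level with its measuring face (x = 0, y = 85, z = 0 mm of the caliper), which looks to -y of the caliper; axes as those of the caliper. The jaw is at most 20 mm wide behind that face
- moving_jaw: the moving jaw, carried by the slider; its origin lies on the ledge line on the board's face, level with its measuring face, which looks to +y of the caliper; the jaw is at most 19 mm wide behind that face; axes as those of the caliper
- moving_face (a point): point on the moving jaw's measuring face, 26 mm above the ledge line, 5.5 mm off the board's face
- slider_grip (a point): middle of the slider's black display housing, 10 mm off the board's face, 46 mm behind (to -y of) the moving jaw's face. The housing is 32 mm across the beam (up the slope), 72 mm along it, its top 18 mm off the board's face; its sides are free for 22 mm either way from this point, to be pinched across the 32 mm, square to the board's face
- slider (a joint): the caliper's slide: distance between the two measuring faces in m (0 shut, to 0.140 open); starts at 0.105 to 0.130. It needs about 2.5 N to slide, a little more when fast, and stays where it is left. Closing moves the slider towards +y of the caliper
- screw_tin: bystander: open steel tin of screws, 74 mm diameter, 52 mm high, origin at the centre of its underside
- tape_measure: bystander: yellow tape measure standing on its edge, 36 x 98 x 64 mm, origin at the centre of its underside

How it is judged:
By the outcome, as a careful person would: the job done as asked, in the order asked, and still so for the second after the job is handed in, with the robot touching nothing.
It also fails if it takes over 48 s, if anything falls off the work surface, if the arm or the gripper's body presses on something with over 40 N, if the wrist force passes 120 N, or if a joint passes its speed limit or range.

## Working session

There is one attempt and no reset: what is moved stays moved. The work goes in short steps, Python scripts to look and compute and a shell command to move; the robot and the scene stay as the last step left them, time stands still between calls to the robot, and variables do not carry over. Pictures are saved under pics/ and viewed, at most 12 in all, crops included, and the job is handed in when it is done.

```bash
mkdir -p pics; ls
python3 - <<'E'
from cell import bot
import cv2
for n in("side","top"):
    cv2.imwrite(f"pics/{n}0.png",cv2.resize(bot.get_image(n)[:,:,::-1],(800,600),interpolation=cv2.INTER_CUBIC))
    print(n,bot.get_calibration(n))
print(bot.state())
E
```

```text
pics
side {'vfov': 42.87094802284428, 'cx': 258.14375999119886, 'cy': 194.86915650002902, 'D': array([0.0364494, 0.       , 0.       , 0.       , 0.       ]), 'extrinsics': array([[ 9.14865621e-01, -4.02833031e-01,  2.73211459e-02,
        -4.82759052e+02],
       [-1.29221592e-01, -3.56236565e-01, -9.25417360e-01,
         1.40695409e+02],
       [ 3.82521471e-01,  8.43102046e-01, -3.77963312e-01,
         1.30205042e+03],
       [ 0.00000000e+00,  0.00000000e+00,  0.00000000e+00,
         1.00000000e+00]])}
top {'vfov': 53.934643746242955, 'cx': 254.57223972236412, 'cy': 198.66040902899155, 'D': array([-0.12163385,  0.        ,  0.        ,  0.        ,  0.        ]), 'extrinsics': array([[-3.61921528e-03, -9.99830437e-01,  1.80554050e-02,
         1.02268104e+01],
       [-9.82815428e-01,  2.24195991e-04, -1.84590855e-01,
         5.60847230e+02],
       [ 1.84555507e-01, -1.84132046e-02, -9.82649591e-01,
         1.19642298e+03],
       [ 0.00000000e+00,  0.00000000e+00,  0.00000000e+00,
         1.00000000e+00]])}
{'time': 0.1, 'joints': array([ 1.32800856e+00,  2.38743029e-01, -1.41800551e-02,  1.31917634e+00,
        3.11260418e-05,  1.57079332e+00]), 'dq': array([ 0.00047969, -0.00223429,  0.00120464, -0.00030644,  0.00106668,
       -0.00115181]), 'tau': array([-3.11269587e-04, -5.39720321e+01,  3.46998990e+01,  1.34183906e-02,
        8.58832118e-05, -9.85639559e-06]), 'position': array([126.12378251, 509.2714426 , 249.72628131]), 'orientation': array([-3.14028955e+00, -3.11299305e-05,  2.89880785e+00]), 'force': array([ 0.23659425, -0.70796383,  0.2837103 ]), 'torque': array([-0.04170659, -0.02828062, -0.00707515]), 'grip_force': 0.0, 'width': 85.16392330123666}
```

View pics/side0.png

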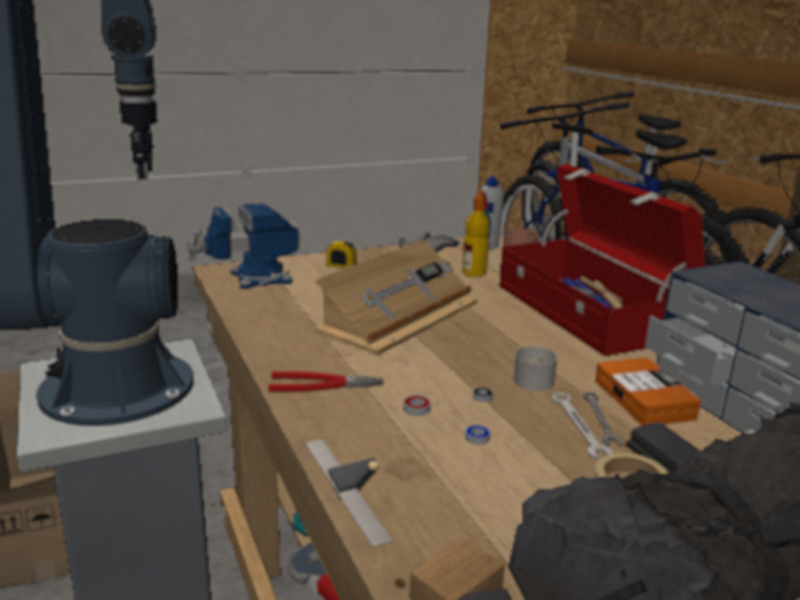

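View pics/top0.png

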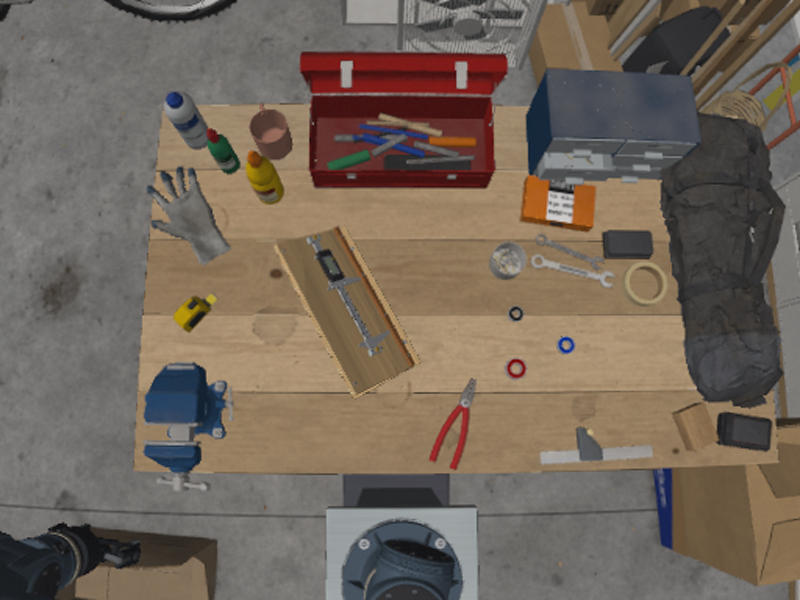

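The side view shows the board around (400,295) and the blue bearing at (477,434). In the top view the blue bearing is at (566,345), red at (516,368), black at (516,313), tin at (507,261), and the caliper runs from (315,240) to (372,350), with the fixed jaw at the near end.

```bash
cat > h.py <<'E'
import numpy as np, cv2
from cell import bot
from scipy.optimize import least_squares
def cam(n):
    c=bot.get_calibration(n); f=192/np.tan(np.radians(c["vfov"]/2))
    return np.array([[f,0,c["cx"]],[0,f,c["cy"]],[0,0,1]]),np.array(c["D"]),np.array(c["extrinsics"])
def proj(n,P):
    K,D,E=cam(n); return cv2.projectPoints(np.atleast_2d(P).astype(float),cv2.Rodrigues(E[:3,:3])[0],E[:3,3],K,D)[0][:,0]
def ray(n,uv):
    K,D,E=cam(n); q=cv2.undistortPoints(np.array([[uv]],float),K,D)[0,0]
    R=E[:3,:3]; return -R.T@E[:3,3], R.T@np.array([q[0],q[1],1])
def onz(n,uv,z):
    o,d=ray(n,uv); return o+d*(z-o[2])/d[2]
def crop(n,x0,x1,y0,y1,s):
    im=bot.get_image(n)[y0:y1,x0:x1,::-1]; return cv2.resize(im,None,fx=s,fy=s,interpolation=cv2.INTER_CUBIC)
E
python3 - <<'E'
from h import *
for n in("top","side"):
    im=bot.get_image(n).astype(int); r,g,b=im[...,0],im[...,1],im[...,2]
    m=((b>r+60)&(b>g+40)).astype(np.uint8)
    if n=="top": m[:200]=0;m[240:]=0;m[:,:340]=0;m[:,380:]=0
    else: m[:265]=0;m[290:]=0;m[:,:290]=0;m[:,320:]=0
    v,u=np.nonzero(m); c=((u.min()+u.max())/2,(v.min()+v.max())/2)
    print(n,len(u),c,u.mean(),v.mean(),onz(n,(u.mean(),v.mean()),12))
cv2.imwrite("pics/a.png",crop("top",170,270,142,257,5.2))
cv2.imwrite("pics/b.png",crop("side",200,310,140,230,7))
E
```

```text
top 57 (np.float64(362.0), np.float64(220.5)) 361.63157894736844 220.2982456140351 [ 492.7244242  -358.99374875   12.        ]
side 26 (np.float64(305.5), np.float64(276.5)) 305.65384615384613 276.2307692307692 [ 491.89119113 -364.31181478   12.        ]
```

View pics/a.png

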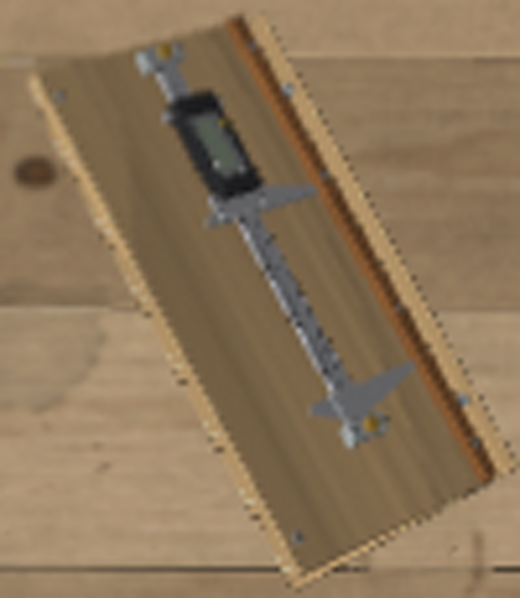

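View pics/b.png

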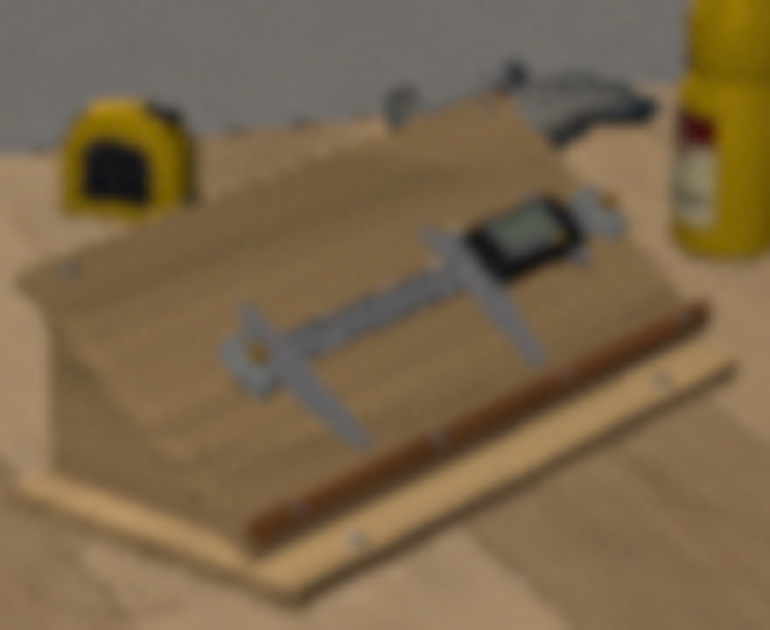

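The top crop shows the fixed jaw tip at about (411,366), the moving jaw tip at (317,191), the display housing corners at (168,108), (215,92), (262,185) and (215,200), and the ledge from (232,18) to (488,480). In the side crop the tips are at (364,446) and (538,362), with the housing around (525,238). I'll fit the caliper pose to these.

```bash
cat > fit.py <<'E'
from h import *
A=lambda u,v:(np.array([u,v])+.5)/5.2-.5+[170,142]
B=lambda u,v:(np.array([u,v])+.5)/7-.5+[200,140]
def frame(p):
    c,s=np.cos(p[3]),np.sin(p[3]); a=np.radians(35)
    xb=np.array([c,s,0]);yb=np.array([-s,c,0]);z=np.array([0,0,1.])
    return np.c_[np.cos(a)*xb+np.sin(a)*z, yb, -np.sin(a)*xb+np.cos(a)*z]
def pts(p):
    m=85-p[4]; h=m-46
    L=[(6,85,8),(6,m,8),(80,h-36,18),(48,h-36,18),(48,h+36,18),(80,h+36,18),(0,-175,8),(0,175,8)]
    return np.array(L)@frame(p).T+p[:3]
if __name__=="__main__":
    ta=np.array([A(*q) for q in [(410,366),(317,192),(168,108),(215,92),(262,185),(215,200),(231,18),(487,482)]])
    tb=np.array([B(*q) for q in [(365,446),(537,363),(468,240),(502,281),(583,240),(547,197),(703,303),(250,524)]])
    tb[[2,3,4,5]]=[B(*q) for q in [(548,197),(583,240),(505,282),(468,240)]]
    w=np.array([1,1,1,1,1,1,.6,.6])[:,None]
    f=lambda p:np.r_[((proj("top",pts(p))-ta)*w).ravel(),((proj("side",pts(p))-tb)*w).ravel()]
    r=least_squares(f,[570,80,30,2.1,.115e3],x_scale=[10,10,10,.1,10],loss="soft_l1")
    print(r.x.round(3)); print(f(r.x).reshape(2,8,2).round(1).tolist()); np.save("p.npy",r.x); print(frame(r.x).round(3))
    print(np.sqrt(np.diag(np.linalg.inv(r.jac.T@r.jac))).round(3))
E
python3 fit.py
```

```text
[593.861  70.358  28.916   2.075 129.609]
[[[-0.0, -0.3], [-0.7, -0.1], [0.6, -1.0], [-0.8, -0.1], [0.3, 0.5], [1.8, 0.0], [-0.5, 0.5], [-0.2, 0.3]], [[0.4, 0.3], [0.1, 0.4], [-0.0, -0.2], [1.0, 0.4], [-0.2, -0.0], [-1.1, -1.0], [-0.5, -0.2], [-0.4, -0.1]]]
[[-0.396 -0.876  0.277]
 [ 0.717 -0.483 -0.502]
 [ 0.574  0.     0.819]]
[2.04  1.83  1.718 0.012 2.853]
```

```bash
python3 -m crank '[{"rz":1},{"rz":1},{"rz":1},{"rz":1},{"rz":1},{"rz":0.5,"tx":-0.5},{"tx":-0.8},{"tx":-1,"ty":-0.1,"tz":0.15},{"tx":-1,"ty":-0.1,"tz":0.15},{"tx":-1,"ty":-0.1,"tz":0.15},{"tx":-1,"ty":-0.1,"tz":0.15},{"tx":-1,"ty":-0.1,"tz":0.15},{"tx":-1,"ty":-0.1,"tz":0.15},{"tx":-1,"ty":-0.1,"tz":0.15},{"tx":-1,"ty":-0.1,"tz":0.15},{"tx":-1,"ty":-0.1,"tz":0.15},{"tx":-1,"ty":-0.1,"tz":0.15},{"tx":-1,"ty":-0.1,"tz":0.15},{"tx":-1,"ty":-0.1,"tz":0.15},{"tx":-1,"ty":-0.1,"tz":0.15}]' && python3 -m crank '[{"tx":-1,"ty":-0.1,"tz":0.15},{"tx":-1,"ty":-0.1,"tz":0.15},{"tx":-1,"ty":-0.1,"tz":0.15},{"tx":-1,"ty":-0.1,"tz":0.15},{"tx":-1,"ty":-0.1,"tz":0.15},{"tx":-1,"ty":-0.1,"tz":0.15},{"tx":-1,"ty":-0.1,"tz":0.15},{"tx":-1,"ty":-0.1,"tz":0.15},{"tx":-1,"ty":-0.1,"tz":0.15},{"tx":-1,"ty":-0.1,"tz":0.15},{"tx":-1,"ty":-0.1,"tz":0.15},{"tx":-1,"ty":-0.1,"tz":0.15},{"tx":-1,"ty":-0.1,"tz":0.15},{"tx":-1,"ty":-0.1,"tz":0.15},{"tx":-1,"ty":-0.1,"tz":0.15},{"tx":-1,"ty":-0.1,"tz":0.15},{"tx":-1,"ty":-0.1,"tz":0.15,"jaw":62},{"tx":-1,"ty":-0.1,"tz":0.15},{"tx":-1,"ty":-0.1,"tz":0.15},{"tx":-0.6,"ty":-0.1}]'
cat > t.py <<'E'
# shift in tool units to a world target; optional remaining turn
import sys; from h import *
from scipy.spatial.transform import Rotation as Ro
def go(target,Rt=None):
    s=bot.state(); R=Ro.from_euler("xyz",s["orientation"]).as_matrix()
    print("t",s["time"],"pos",s["position"].round(1),"rpy",s["orientation"].round(3),"F",s["force"].round(1),"w",round(s["width"],1),"grip",round(s["grip_force"],1),"j",s["joints"].round(2))
    print("shift units (now)",(R.T@(np.array(target)-s["position"])/25).round(2))
    if Rt is not None:
        print("turn units",(Ro.from_matrix(R.T@Rt).as_rotvec()/.15).round(2)); print("shift after turn",(Rt.T@(np.array(target)-s["position"])/25).round(2))
E
python3 -c "
from t import *
go([492.5,-361,60])"
```

```text
t 0.3 pos [126.2 509.5 250.1] rpy [-3.141 -0.     2.899] F [-1.  -0.5  0.2] w 85.4 grip 0.0 j [ 1.33  0.24 -0.01  1.32  0.    1.57]
shift units (now) [-22.59 -30.27   7.62]validation failed for argument at $[0]...
```

```bash
python3 -m crank '[{"rx":0,"ry":0,"rz":1,"tx":0,"ty":0,"tz":0,"jaw":85}]'; echo; python3 -m crank '[{"rz":1.0,"jaw":85}]'; echo;  python3 -m crank '[{"rz":1.0}]'
```

```text
time: 0.4
position: [126.2, 509.5, 250.2]
orientation: [-3.141, 0.0, 2.748]
force: [-0.0, -0.1, -0.1]
width: 84.9
grip_force: 0.0

validation failed for argument at $[0]...
validation failed for argument at $[0]...
```

```bash
python3 -m crank '[{"rx":0,"ry":0,"rz":0,"tx":-0.5,"ty":-0.5,"tz":0,"jaw":85},{"rx":0,"ry":0,"rz":0,"tx":-1,"ty":-1,"tz":0,"jaw":85},{"rx":0,"ry":0,"rz":0,"tx":-1,"ty":-1,"tz":0,"jaw":85},{"rx":0,"ry":0,"rz":0,"tx":-1,"ty":-1,"tz":0.25,"jaw":85},{"rx":0,"ry":0,"rz":0,"tx":-1,"ty":-1,"tz":0.25,"jaw":85},{"rx":0,"ry":0,"rz":0,"tx":-1,"ty":-1,"tz":0.25,"jaw":85},{"rx":0,"ry":0,"rz":0,"tx":-1,"ty":-1,"tz":0.25,"jaw":85},{"rx":0,"ry":0,"rz":0,"tx":-1,"ty":-1,"tz":0.25,"jaw":85},{"rx":0,"ry":0,"rz":0,"tx":-1,"ty":-1,"tz":0.25,"jaw":85},{"rx":0,"ry":0,"rz":0,"tx":-1,"ty":-1,"tz":0.25,"jaw":85},{"rx":0,"ry":0,"rz":0,"tx":-1,"ty":-1,"tz":0.25,"jaw":85},{"rx":0,"ry":0,"rz":0,"tx":-1,"ty":-1,"tz":0.25,"jaw":85},{"rx":0,"ry":0,"rz":0,"tx":-1,"ty":-1,"tz":0.25,"jaw":85},{"rx":0,"ry":0,"rz":1,"tx":0,"ty":0,"tz":0,"jaw":62},{"rx":0,"ry":0,"rz":1,"tx":0,"ty":0,"tz":0,"jaw":62},{"rx":0,"ry":0,"rz":1,"tx":0,"ty":0,"tz":0,"jaw":62},{"rx":0,"ry":0,"rz":1,"tx":0,"ty":0,"tz":0,"jaw":62},{"rx":0,"ry":0,"rz":0.5,"tx":0,"ty":0,"tz":0,"jaw":62}]'
python3 -c "
from t import *
go([492.5,-361,70])"
```

```text
time: 2.2
position: [295.3, 101.1, 187.9]
orientation: [3.142, 0.0, 2.068]
force: [0.3, 0.3, 0.5]
width: 61.6
grip_force: 0.0
t 2.2 pos [295.3 101.1 187.9] rpy [3.142 0.    2.068] F [0.3 0.3 0.5] w 61.6 grip 0.0 j [ 0.33 -0.1  -0.55  1.12 -0.    1.4 ]
shift units (now) [-20.01  -1.88   4.72]
```

```bash
python3 -m crank '[{"rx":0,"ry":0,"rz":0,"tx":-1,"ty":-0.1,"tz":0.25,"jaw":62},{"rx":0,"ry":0,"rz":0,"tx":-1,"ty":-0.1,"tz":0.25,"jaw":62},{"rx":0,"ry":0,"rz":0,"tx":-1,"ty":-0.1,"tz":0.25,"jaw":62},{"rx":0,"ry":0,"rz":0,"tx":-1,"ty":-0.1,"tz":0.25,"jaw":62},{"rx":0,"ry":0,"rz":0,"tx":-1,"ty":-0.1,"tz":0.25,"jaw":62},{"rx":0,"ry":0,"rz":0,"tx":-1,"ty":-0.1,"tz":0.25,"jaw":62},{"rx":0,"ry":0,"rz":0,"tx":-1,"ty":-0.1,"tz":0.25,"jaw":62},{"rx":0,"ry":0,"rz":0,"tx":-1,"ty":-0.1,"tz":0.25,"jaw":62},{"rx":0,"ry":0,"rz":0,"tx":-1,"ty":-0.1,"tz":0.25,"jaw":62},{"rx":0,"ry":0,"rz":0,"tx":-1,"ty":-0.1,"tz":0.25,"jaw":62},{"rx":0,"ry":0,"rz":0,"tx":-1,"ty":-0.1,"tz":0.25,"jaw":62},{"rx":0,"ry":0,"rz":0,"tx":-1,"ty":-0.1,"tz":0.25,"jaw":62},{"rx":0,"ry":0,"rz":0,"tx":-1,"ty":-0.1,"tz":0.25,"jaw":62},{"rx":0,"ry":0,"rz":0,"tx":-1,"ty":-0.1,"tz":0.25,"jaw":62},{"rx":0,"ry":0,"rz":0,"tx":-1,"ty":-0.1,"tz":0.25,"jaw":62},{"rx":0,"ry":0,"rz":0,"tx":-1,"ty":-0.1,"tz":0.25,"jaw":62},{"rx":0,"ry":0,"rz":0,"tx":-1,"ty":-0.1,"tz":0.25,"jaw":62},{"rx":0,"ry":0,"rz":0,"tx":-1,"ty":-0.1,"tz":0.25,"jaw":62},{"rx":0,"ry":0,"rz":0,"tx":-1,"ty":-0.1,"tz":0.2,"jaw":62},{"rx":0,"ry":0,"rz":0,"tx":-1,"ty":0,"tz":0,"jaw":62}]'
python3 - <<'E'
from t import *
go([492.5,-361,21])
a=crop("top",335,390,190,250,6); b=crop("side",280,335,240,300,6)
cv2.imwrite("pics/c.png",np.hstack([a,b]))
E
```

```text
time: 4.2
position: [494.4, -360.5, 69.4]
orientation: [-3.141, -0.001, 2.073]
force: [0.6, -0.1, 0.2]
width: 61.9
grip_force: 0.0
t 4.2 pos [ 494.4 -360.5   69.4] rpy [-3.141e+00 -1.000e-03  2.073e+00] F [ 0.6 -0.1  0.2] w 61.9 grip 0.0 j [-0.63  0.49 -0.11  0.97 -0.    0.44]
shift units (now) [ 0.02 -0.08  1.94]
```

View pics/c.png

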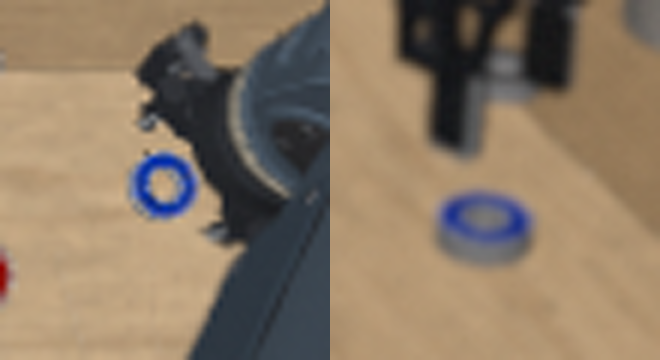

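The blue bearing sits below the open fingers: its ring centre is at (163,185) in the top half, and the fingers are above it in the side half. I'll go down and grip it.

```bash
python3 -m crank '[{"rx":0,"ry":0,"rz":0,"tx":0,"ty":-0.08,"tz":0.6,"jaw":62},{"rx":0,"ry":0,"rz":0,"tx":0,"ty":0,"tz":0.6,"jaw":62},{"rx":0,"ry":0,"rz":0,"tx":0,"ty":0,"tz":0.5,"jaw":62},{"rx":0,"ry":0,"rz":0,"tx":0,"ty":0,"tz":0.2,"jaw":62},{"rx":0,"ry":0,"rz":0,"tx":0,"ty":0,"tz":0,"jaw":35},{"rx":0,"ry":0,"rz":0,"tx":0,"ty":0,"tz":0,"jaw":35},{"rx":0,"ry":0,"rz":0,"tx":0,"ty":0,"tz":0,"jaw":35},{"rx":0,"ry":0,"rz":0,"tx":0,"ty":0,"tz":0,"jaw":35},{"rx":0,"ry":0,"rz":0,"tx":0,"ty":0,"tz":0,"jaw":35}]'
```

```text
time: 5.2
position: [493.4, -360.9, 23.5]
orientation: [3.141, 0.001, 2.074]
force: [-0.2, 1.2, 5.1]
width: 36.6
grip_force: 60.3
```

```bash
python3 -m crank '[{"rx":0,"ry":0,"rz":0,"tx":0,"ty":0,"tz":-0.3,"jaw":35},{"rx":0,"ry":0,"rz":0,"tx":0,"ty":0,"tz":-0.8,"jaw":35},{"rx":0,"ry":0,"rz":0,"tx":0,"ty":0,"tz":-1,"jaw":35},{"rx":0,"ry":0,"rz":0,"tx":0,"ty":0,"tz":-0.9,"jaw":35},{"rx":0,"ry":0,"rz":0,"tx":0,"ty":0,"tz":0,"jaw":35}]'
python3 - <<'E'
from t import *
go([492.5,-361,100])
a=crop("top",325,380,190,250,6); b=crop("side",280,335,220,280,6)
cv2.imwrite("pics/d.png",np.hstack([a,b]))
E
```

```text
time: 5.7
position: [494.4, -361.9, 101.5]
orientation: [3.139, 0.005, 2.074]
force: [0.4, 0.4, -0.8]
width: 36.7
grip_force: 60.1
t 5.7 pos [ 494.4 -361.9  101.5] rpy [3.139 0.005 2.074] F [ 0.4  0.4 -0.8] w 36.7 grip 60.1 j [-0.63  0.46 -0.07  1.03 -0.    0.44]
shift units (now) [ 0.07 -0.05  0.06]
```

View pics/d.png

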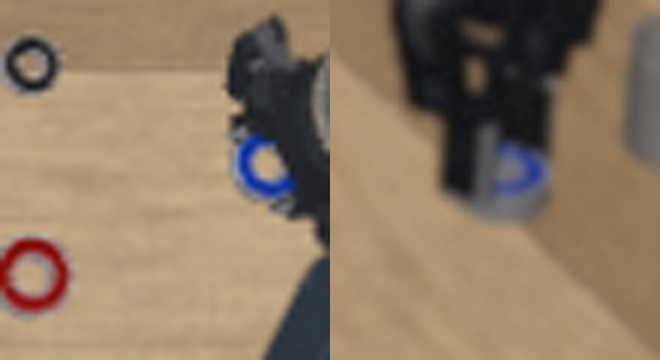

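Held level, with the blue ring between the fingers at side crop (515,170). Next is the path to the board.

```bash
cat >> t.py <<'E'
p=np.load("p.npy")
from fit import frame
F=frame(p); Rb=np.c_[F[:,0],-F[:,1],-F[:,2]]          # bearing: tool y along -Yc
C=lambda x,y,z:p[:3]+F@np.array([x,y,z],float)
def where():
    s=bot.state(); R=Ro.from_euler("xyz",s["orientation"]).as_matrix()
    print("t",s["time"],"cal pos",(F.T@(s["position"]-p[:3])).round(1),"cal F",(F.T@s["force"]).round(1),"w",round(s["width"],1),"grip",round(s["grip_force"],1),"turn->Rb",(Ro.from_matrix(R.T@Rb).as_rotvec()/.15).round(2),"j",s["joints"].round(2))
E
python3 -c "
from t import *
print('tin',onz('top',(324.5,167),52)); print(C(25,35,110),C(25,35,26.5)); go(C(25,35,110),Rb)"
```

```text
tin [ 670.08129751 -228.44202166   52.        ]
[583.79939262  16.1384129  133.36257208] [560.66496738  58.07405879  64.96337638]
t 5.8 pos [ 493.1 -360.8   98.3] rpy [3.141e+00 1.000e-03 2.074e+00] F [ 0.1  0.1 -0.3] w 36.6 grip 60.1 j [-0.63  0.47 -0.07  1.03 -0.    0.44]
shift units (now) [11.46 10.45 -1.41]
turn units [ 0.    4.08 -0.01]
shift after turn [10.18 10.46  5.42]
```

```bash
python3 -m crank '[{"rx":0,"ry":1,"rz":0,"tx":0,"ty":0,"tz":0,"jaw":35},{"rx":0,"ry":1,"rz":0,"tx":0,"ty":0,"tz":0,"jaw":35},{"rx":0,"ry":1,"rz":0,"tx":0,"ty":0,"tz":0,"jaw":35},{"rx":0,"ry":1,"rz":0,"tx":0.2,"ty":0.2,"tz":0,"jaw":35},{"rx":0,"ry":0.08,"rz":0,"tx":0.7,"ty":0.7,"tz":0.2,"jaw":35},{"rx":0,"ry":0,"rz":0,"tx":1,"ty":1,"tz":0.5,"jaw":35},{"rx":0,"ry":0,"rz":0,"tx":1,"ty":1,"tz":0.5,"jaw":35},{"rx":0,"ry":0,"rz":0,"tx":1,"ty":1,"tz":0.5,"jaw":35},{"rx":0,"ry":0,"rz":0,"tx":1,"ty":1,"tz":0.5,"jaw":35},{"rx":0,"ry":0,"rz":0,"tx":1,"ty":1,"tz":0.5,"jaw":35},{"rx":0,"ry":0,"rz":0,"tx":1,"ty":1,"tz":0.5,"jaw":35},{"rx":0,"ry":0,"rz":0,"tx":1,"ty":1,"tz":0.5,"jaw":35},{"rx":0,"ry":0,"rz":0,"tx":1,"ty":1,"tz":0.5,"jaw":35},{"rx":0,"ry":0,"rz":0,"tx":0.8,"ty":1,"tz":0.5,"jaw":35},{"rx":0,"ry":0,"rz":0,"tx":0.4,"ty":0.6,"tz":0.5,"jaw":35},{"rx":0,"ry":0,"rz":0,"tx":0,"ty":0,"tz":0,"jaw":35}]'
python3 -c "
from t import *
where();go(C(25,35,60),Rb)"
```

```text
time: 7.4
position: [586.4, 16.2, 135.3]
orientation: [3.141, -0.612, 2.078]
force: [-0.3, -0.6, -0.5]
width: 36.7
grip_force: 60.1
t 7.4 cal pos [ 25.1  32.7 112.3] cal F [-0.6  0.5 -0.2] w 36.7 grip 60.1 turn->Rb [-0.01 -0.01  0.02] j [-0.19  0.69  0.27  1.57  0.46  0.77]
t 7.4 pos [586.4  16.2 135.3] rpy [ 3.141 -0.612  2.078] F [-0.3 -0.6 -0.5] w 36.7 grip 60.1 j [-0.19  0.69  0.27  1.57  0.46  0.77]
shift units (now) [-0.01 -0.09  2.09]
turn units [-0.01 -0.01  0.02]
shift after turn [-0.01 -0.09  2.09]
```

```bash
python3 -m crank '[{"rx":0,"ry":0,"rz":0,"tx":0,"ty":-0.1,"tz":0.7,"jaw":35},{"rx":0,"ry":0,"rz":0,"tx":0,"ty":0,"tz":0.9,"jaw":35},{"rx":0,"ry":0,"rz":0,"tx":0,"ty":0,"tz":0.9,"jaw":35},{"rx":0,"ry":0,"rz":0,"tx":0,"ty":0,"tz":0.5,"jaw":35},{"rx":0,"ry":0,"rz":0,"tx":0,"ty":0,"tz":0.1,"jaw":35},{"rx":0,"ry":0,"rz":0,"tx":0,"ty":0,"tz":0,"jaw":35}]'
python3 - <<'E'
from t import *
where()
a=crop("top",210,260,160,220,6); b=crop("side",215,285,150,210,6)
cv2.imwrite("pics/e.png",np.hstack([a,b]))
for n,o in(("top",(210,160)),("side",(215,150))): print(n,((proj(n,[C(0,35,0),C(20,35,12),C(6,85,8),C(6,-44.6,8)])-o+.5)*6).round().tolist())
E
```

```text
time: 8.0
position: [562.9, 50.4, 72.2]
orientation: [-3.141, -0.612, 2.073]
force: [0.4, -0.3, -0.5]
width: 36.7
grip_force: 60.1
t 8.0 cal pos [22.7 36.8 36.9] cal F [-0.7 -0.2 -0.2] w 36.7 grip 60.1 turn->Rb [ 0.   -0.01 -0.01] j [-0.15  0.69  0.09  1.37  0.48  0.82]
top [[191.0, 238.0], [175.0, 240.0], [233.0, 313.0], [122.0, 114.0]]
side [[284.0, 314.0], [271.0, 272.0], [226.0, 325.0], [372.0, 254.0]]
```

View pics/e.png

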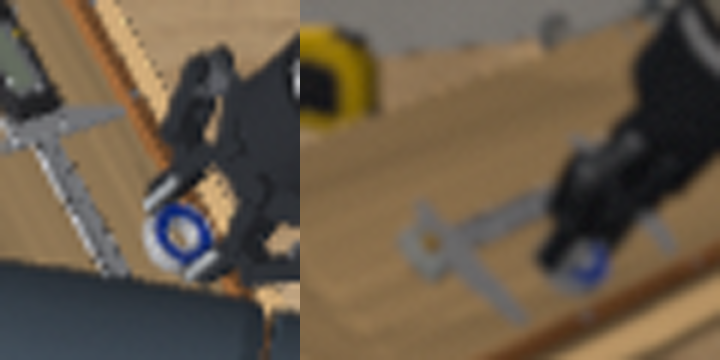

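The bearing hangs just above the face between the jaws: seal at (184,232) in the top half and (590,265) in the side half. I'll lower it gently and watch the force.

```bash
python3 -m crank '[{"rx":0,"ry":0,"rz":0,"tx":0,"ty":0,"tz":0.12,"jaw":35},{"rx":0,"ry":0,"rz":0,"tx":0,"ty":0,"tz":0.12,"jaw":35},{"rx":0,"ry":0,"rz":0,"tx":0,"ty":0,"tz":0.1,"jaw":35},{"rx":0,"ry":0,"rz":0,"tx":0,"ty":0,"tz":0,"jaw":35}]'; python3 -c "
from t import *
where()"
python3 -m crank '[{"rx":0,"ry":0,"rz":0,"tx":0,"ty":0,"tz":0.04,"jaw":35},{"rx":0,"ry":0,"rz":0,"tx":0,"ty":0,"tz":0.04,"jaw":35}]'; python3 -c "
from t import *
where()"
```

```text
time: 8.5
position: [561.1, 54.8, 65.1]
orientation: [3.141, -0.612, 2.074]
force: [0.3, -0.9, -1.0]
width: 36.4
grip_force: 60.3
t 8.5 cal pos [22.6 36.2 28.4] cal F [-1.4  0.2 -0.3] w 36.4 grip 60.3 turn->Rb [ 0.01 -0.01 -0.01] j [-0.14  0.69  0.07  1.35  0.48  0.83]
time: 8.7
position: [561.1, 55.0, 65.0]
orientation: [3.14, -0.61, 2.074]
force: [-0.5, -13.6, 20.7]
width: 36.8
grip_force: 62.6
t 8.7 cal pos [22.6 36.1 28.2] cal F [ 2.3  7.  23.6] w 36.8 grip 62.6 turn->Rb [ 0.01  0.   -0.01] j [-0.14  0.69  0.07  1.35  0.48  0.83]
```

```bash
python3 -m crank '[{"rx":0,"ry":0,"rz":0,"tx":0,"ty":0,"tz":-0.15,"jaw":35},{"rx":0,"ry":0,"rz":0,"tx":0.28,"ty":0,"tz":0,"jaw":35},{"rx":0,"ry":0,"rz":0,"tx":0,"ty":0,"tz":0.08,"jaw":35},{"rx":0,"ry":0,"rz":0,"tx":0,"ty":0,"tz":0,"jaw":35}]'; python3 -c "
from t import *
where()"
python3 -m crank '[{"rx":0,"ry":0,"rz":0,"tx":0,"ty":0,"tz":0.04,"jaw":35},{"rx":0,"ry":0,"rz":0,"tx":0,"ty":0,"tz":0,"jaw":35}]'; python3 -c "
from t import *
where()"
```

```text
time: 9.1
position: [558.1, 60.6, 69.6]
orientation: [3.141, -0.612, 2.074]
force: [0.2, -1.4, 7.0]
width: 36.7
grip_force: 60.9
t 9.1 cal pos [30.4 36.  28.3] cal F [3.  0.5 6.5] w 36.7 grip 60.9 turn->Rb [ 0.01 -0.01 -0.  ] j [-0.13  0.68  0.06  1.35  0.48  0.84]
time: 9.3
position: [558.2, 60.6, 69.5]
orientation: [3.14, -0.612, 2.074]
force: [0.2, -5.8, 14.3]
width: 36.8
grip_force: 61.7
t 9.3 cal pos [30.4 36.  28.3] cal F [ 3.9  2.7 14.7] w 36.8 grip 61.7 turn->Rb [ 0.01 -0.01 -0.  ] j [-0.13  0.68  0.06  1.35  0.48  0.84]
```

```bash
python3 -m crank '[{"rx":0,"ry":0,"rz":0,"tx":0,"ty":0,"tz":-0.09,"jaw":35},{"rx":0,"ry":0,"rz":0,"tx":-0.15,"ty":0,"tz":0,"jaw":35},{"rx":0,"ry":0,"rz":0,"tx":-0.15,"ty":0,"tz":0,"jaw":35},{"rx":0,"ry":0,"rz":0,"tx":0,"ty":0,"tz":0,"jaw":35}]'; python3 -c "
from t import *
where()"
python3 -m crank '[{"rx":0,"ry":0,"rz":0,"tx":-0.08,"ty":0,"tz":0,"jaw":35},{"rx":0,"ry":0,"rz":0,"tx":0,"ty":0,"tz":0,"jaw":35}]'; python3 -c "
from t import *
where()"
```

```text
time: 9.7
position: [561.5, 53.8, 64.9]
orientation: [-3.141, -0.612, 2.073]
force: [-0.0, 0.0, -0.3]
width: 36.4
grip_force: 60.1
t 9.7 cal pos [21.5 36.4 28.8] cal F [-0.1 -0.  -0.3] w 36.4 grip 60.1 turn->Rb [-0.   -0.01 -0.01] j [-0.14  0.69  0.07  1.35  0.48  0.83]
time: 9.9
position: [562.1, 52.7, 64.4]
orientation: [-3.141, -0.613, 2.073]
force: [-1.8, 1.1, -0.0]
width: 37.0
grip_force: 60.1
t 9.9 cal pos [20.3 36.3 29.1] cal F [ 1.5  1.1 -1.1] w 37.0 grip 60.1 turn->Rb [ 0.   -0.01 -0.01] j [-0.14  0.69  0.08  1.36  0.48  0.83]
```

```bash
python3 -m crank '[{"rx":0,"ry":0,"rz":0,"tx":-0.05,"ty":0,"tz":0,"jaw":35},{"rx":0,"ry":0,"rz":0,"tx":0,"ty":0,"tz":0,"jaw":35}]'; python3 -c "
from t import *
where()"
```

```text
time: 10.1
position: [562.2, 52.5, 64.3]
orientation: [-3.141, -0.614, 2.073]
force: [-2.3, 5.0, 3.8]
width: 36.6
grip_force: 60.2
t 10.1 cal pos [20.  36.4 29.2] cal F [ 6.6 -0.4 -0. ] w 36.6 grip 60.2 turn->Rb [ 0.   -0.02 -0.01] j [-0.14  0.69  0.08  1.36  0.48  0.83]
```

```bash
python3 -m crank '[{"rx":0,"ry":0,"rz":0,"tx":0.02,"ty":0,"tz":0.03,"jaw":35},{"rx":0,"ry":0,"rz":0,"tx":0,"ty":0,"tz":0,"jaw":44},{"rx":0,"ry":0,"rz":0,"tx":0,"ty":0,"tz":0,"jaw":52},{"rx":0,"ry":0,"rz":0,"tx":0,"ty":0,"tz":0,"jaw":52},{"rx":0,"ry":0,"rz":0,"tx":0,"ty":0,"tz":-0.3,"jaw":52},{"rx":0,"ry":0,"rz":0,"tx":0,"ty":0,"tz":-0.8,"jaw":52},{"rx":0,"ry":0,"rz":0,"tx":0,"ty":0,"tz":-1,"jaw":52},{"rx":0,"ry":0,"rz":0,"tx":0,"ty":0,"tz":-1,"jaw":52},{"rx":0,"ry":0,"rz":0,"tx":0,"ty":0.5,"tz":-0.5,"jaw":55},{"rx":0,"ry":0,"rz":0,"tx":0.5,"ty":1,"tz":0,"jaw":55},{"rx":0,"ry":0,"rz":0,"tx":0.5,"ty":1,"tz":0,"jaw":55},{"rx":0,"ry":0,"rz":0,"tx":0.5,"ty":1,"tz":0,"jaw":55},{"rx":0,"ry":0,"rz":0,"tx":0,"ty":0,"tz":0,"jaw":55}]'
python3 - <<'E'
from t import *
where()
a=crop("top",195,255,150,215,6); b=crop("side",215,285,145,210,6)
cv2.imwrite("pics/f.png",np.hstack([a,b]))
for n,o in(("top",(195,150)),("side",(215,145))): print(n,((proj(n,[C(20,36,12),C(20,36,16),C(6,85,8),C(6,-44.6,8),C(64,-90.6,18)])-o+.5)*6).round().tolist())
E
```

```text
time: 11.4
position: [650.9, 78.3, 159.7]
orientation: [3.138, -0.611, 2.078]
force: [0.6, 0.2, 0.1]
width: 54.7
grip_force: 0.0
t 11.4 cal pos [ 58.1 -53.8 118.9] cal F [-0.  -0.6  0.1] w 54.7 grip 0.0 turn->Rb [ 0.01 -0.    0.02] j [-0.09  0.76  0.49  1.67  0.5   0.88]
top [[266.0, 301.0], [269.0, 298.0], [323.0, 373.0], [212.0, 174.0], [101.0, 120.0]]
side [[270.0, 303.0], [273.0, 298.0], [226.0, 355.0], [372.0, 284.0], [361.0, 174.0]]
```

View pics/f.png

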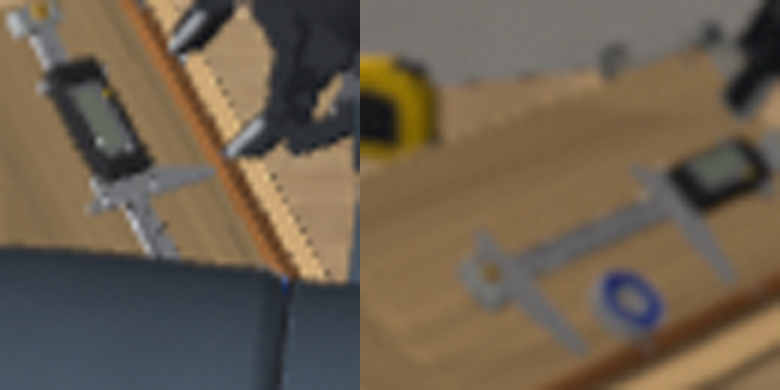

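The side half shows the bearing flat on the board against the ledge at (633,302), which matches the prediction, and between the jaws. The slider housing is also where predicted. Next: turn 90° and take the housing.

```bash
python3 -m crank '[{"rx":0,"ry":0,"rz":-1,"tx":0,"ty":0,"tz":0,"jaw":55},{"rx":0,"ry":0,"rz":-1,"tx":0,"ty":0,"tz":0,"jaw":55},{"rx":0,"ry":0,"rz":-1,"tx":0,"ty":0,"tz":0,"jaw":55},{"rx":0,"ry":0,"rz":-1,"tx":0,"ty":0,"tz":0,"jaw":55},{"rx":0,"ry":0,"rz":-1,"tx":0,"ty":0,"tz":0,"jaw":55},{"rx":0,"ry":0,"rz":-1,"tx":0,"ty":0,"tz":0,"jaw":55},{"rx":0,"ry":0,"rz":-1,"tx":0,"ty":0,"tz":0,"jaw":55},{"rx":0,"ry":0,"rz":-1,"tx":0,"ty":0,"tz":0,"jaw":55},{"rx":0,"ry":0,"rz":-1,"tx":0,"ty":0,"tz":0,"jaw":55},{"rx":0,"ry":0,"rz":-1,"tx":0,"ty":0,"tz":0,"jaw":55},{"rx":0,"ry":0,"rz":-0.47,"tx":-0.5,"ty":0,"tz":0,"jaw":55},{"rx":0,"ry":0,"rz":0,"tx":-0.9,"ty":0.2,"tz":0.5,"jaw":55},{"rx":0,"ry":0,"rz":0,"tx":0,"ty":0,"tz":0.8,"jaw":55},{"rx":0,"ry":0,"rz":0,"tx":0,"ty":0,"tz":0.3,"jaw":55},{"rx":0,"ry":0,"rz":0,"tx":0,"ty":0,"tz":0,"jaw":55}]'
python3 - <<'E'
from t import *
Rb=np.c_[F[:,1],F[:,0],-F[:,2]]
where(); go(C(64,-90.6,33),Rb)
a=crop("top",190,255,140,205,6); b=crop("side",240,305,140,205,6)
cv2.imwrite("pics/g.png",np.hstack([a,b]))
E
```

```text
time: 13.0
position: [665.9, 115.6, 127.6]
orientation: [2.529, -0.003, -2.639]
force: [-0.3, -0.1, 0.1]
width: 54.7
grip_force: 0.0
t 13.0 cal pos [ 60.5 -84.9  78. ] cal F [0.2 0.3 0. ] w 54.7 grip 0.0 turn->Rb [ 0.   -0.02 10.45] j [-0.04  0.8   0.48  1.6   0.51 -0.63]
t 13.0 pos [665.9 115.6 127.6] rpy [ 2.529 -0.003 -2.639] F [-0.3 -0.1  0.1] w 54.7 grip 0.0 j [-0.04  0.8   0.48  1.6   0.51 -0.63]
shift units (now) [-0.23  0.14  1.8 ]
turn units [ 0.01 -0.01 -0.02]
shift after turn [-0.23  0.14  1.8 ]
```

View pics/g.png

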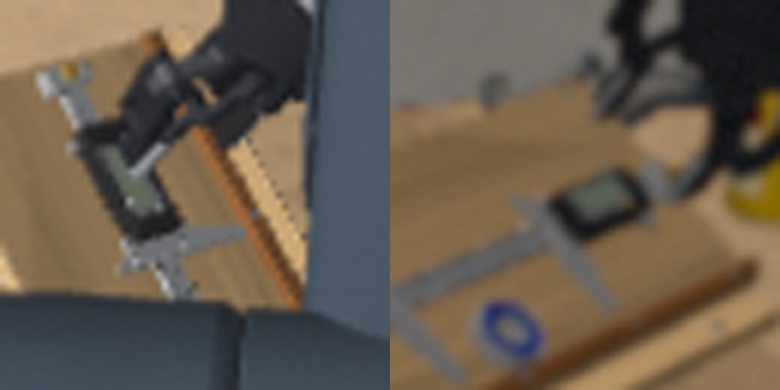

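The fingers straddle the housing's axis. The bearing is still on the ledge at side (512,330), and the housing is at (600,200). Descending along the normal.

```bash
python3 -m crank '[{"rx":0,"ry":0,"rz":0,"tx":-0.23,"ty":0.14,"tz":0.3,"jaw":56},{"rx":0,"ry":0,"rz":0,"tx":0,"ty":0,"tz":0.6,"jaw":56},{"rx":0,"ry":0,"rz":0,"tx":0,"ty":0,"tz":0.4,"jaw":56},{"rx":0,"ry":0,"rz":0,"tx":0,"ty":0,"tz":0.2,"jaw":56},{"rx":0,"ry":0,"rz":0,"tx":0,"ty":0,"tz":0.15,"jaw":56},{"rx":0,"ry":0,"rz":0,"tx":0,"ty":0,"tz":0.05,"jaw":56},{"rx":0,"ry":0,"rz":0,"tx":0,"ty":0,"tz":0,"jaw":56}]'; python3 -c "
from t import *
where()"
python3 -m crank '[{"rx":0,"ry":0,"rz":0,"tx":0,"ty":0,"tz":0,"jaw":45},{"rx":0,"ry":0,"rz":0,"tx":0,"ty":0,"tz":0,"jaw":40},{"rx":0,"ry":0,"rz":0,"tx":0,"ty":0,"tz":0,"jaw":36}]'; python3 -c "
from t import *
where()"
```

```text
time: 13.8
position: [659.2, 142.7, 95.7]
orientation: [2.53, 0.0, -2.639]
force: [-0.0, 0.5, 1.1]
width: 55.8
grip_force: 0.0
t 13.8 cal pos [ 64.4 -92.1  36.5] cal F [ 1.  -0.2  0.6] w 55.8 grip 0.0 turn->Rb [ 1.000e-02 -0.000e+00  1.046e+01] j [-0.    0.8   0.39  1.49  0.53 -0.59]
time: 14.1
position: [659.2, 142.6, 95.7]
orientation: [2.53, 0.0, -2.639]
force: [0.2, -0.3, 0.5]
width: 36.2
grip_force: 0.0
t 14.1 cal pos [ 64.3 -92.1  36.5] cal F [-0.  -0.   0.7] w 36.2 grip 0.0 turn->Rb [1.000e-02 0.000e+00 1.046e+01] j [-0.    0.8   0.39  1.49  0.53 -0.59]
```

```bash
python3 -m crank '[{"rx":0,"ry":0,"rz":0,"tx":0,"ty":0,"tz":0.1,"jaw":36},{"rx":0,"ry":0,"rz":0,"tx":0,"ty":0,"tz":0,"jaw":33},{"rx":0,"ry":0,"rz":0,"tx":0,"ty":0,"tz":0,"jaw":33}]'; python3 -c "
from t import *
where()"
python3 -m crank '[{"rx":0,"ry":0,"rz":0,"tx":0,"ty":0,"tz":0,"jaw":31},{"rx":0,"ry":0,"rz":0,"tx":0,"ty":0,"tz":0,"jaw":30}]'; python3 -c "
from t import *
where()"
```

```text
time: 14.4
position: [658.9, 143.3, 93.0]
orientation: [2.531, 0.0, -2.639]
force: [3.3, -4.4, -2.2]
width: 33.1
grip_force: 2.9
t 14.4 cal pos [ 63.3 -92.2  33.9] cal F [-5.7 -0.7  1.3] w 33.1 grip 2.9 turn->Rb [0.000e+00 1.000e-02 1.046e+01] j [-0.    0.8   0.39  1.49  0.53 -0.59]
time: 14.6
position: [659.2, 142.8, 93.0]
orientation: [2.532, 0.0, -2.639]
force: [4.7, -6.9, -2.7]
width: 30.7
grip_force: 36.0
t 14.6 cal pos [ 62.8 -92.2  34.2] cal F [-8.3 -0.8  2.5] w 30.7 grip 36.0 turn->Rb [-0.    0.02 10.46] j [-0.    0.8   0.39  1.49  0.52 -0.59]
```

```bash
python3 -m crank '[{"rx":0,"ry":0,"rz":0,"tx":0,"ty":-0.06,"tz":0,"jaw":29},{"rx":0,"ry":0,"rz":0,"tx":0.1,"ty":0,"tz":0,"jaw":29},{"rx":0,"ry":0,"rz":0,"tx":0.2,"ty":0,"tz":0,"jaw":29},{"rx":0,"ry":0,"rz":0,"tx":0.3,"ty":0,"tz":0,"jaw":29},{"rx":0,"ry":0,"rz":0,"tx":0.3,"ty":0,"tz":0,"jaw":29},{"rx":0,"ry":0,"rz":0,"tx":0.3,"ty":0,"tz":0,"jaw":29}]'; python3 -c "
from t import *
where()"
```

```text
time: 15.2
position: [633.2, 128.2, 93.0]
orientation: [2.531, 0.002, -2.639]
force: [4.9, -3.8, 1.4]
width: 30.0
grip_force: 53.9
t 15.2 cal pos [ 62.7 -62.4  34.3] cal F [-3.9 -2.5  4.4] w 30.0 grip 53.9 turn->Rb [1.000e-02 1.000e-02 1.047e+01] j [-0.02  0.75  0.3   1.45  0.52 -0.62]
```

```bash
python3 -m crank '[{"rx":0,"ry":0,"rz":0,"tx":0.3,"ty":0,"tz":0,"jaw":29},{"rx":0,"ry":0,"rz":0,"tx":0.3,"ty":0,"tz":0,"jaw":29},{"rx":0,"ry":0,"rz":0,"tx":0.3,"ty":0,"tz":0,"jaw":29},{"rx":0,"ry":0,"rz":0,"tx":0.15,"ty":0,"tz":0,"jaw":29},{"rx":0,"ry":0,"rz":0,"tx":0.12,"ty":0,"tz":0,"jaw":29},{"rx":0,"ry":0,"rz":0,"tx":0.12,"ty":0,"tz":0,"jaw":29},{"rx":0,"ry":0,"rz":0,"tx":0.12,"ty":0,"tz":0,"jaw":29},{"rx":0,"ry":0,"rz":0,"tx":0.12,"ty":0,"tz":0,"jaw":29}]'
python3 - <<'E'
from t import *
where()
a=crop("top",205,265,150,215,6); b=crop("side",220,290,145,210,6)
cv2.imwrite("pics/i.png",np.hstack([a,b]))
E
```

```text
time: 16.0
position: [599.9, 109.8, 92.9]
orientation: [2.531, 0.002, -2.639]
force: [5.0, -2.0, 1.6]
width: 30.2
grip_force: 54.0
t 16.0 cal pos [ 62.6 -24.4  34.3] cal F [-2.5 -3.4  3.6] w 30.2 grip 54.0 turn->Rb [1.000e-02 1.000e-02 1.047e+01] j [-0.05  0.7   0.19  1.41  0.51 -0.65]
```

View pics/i.png

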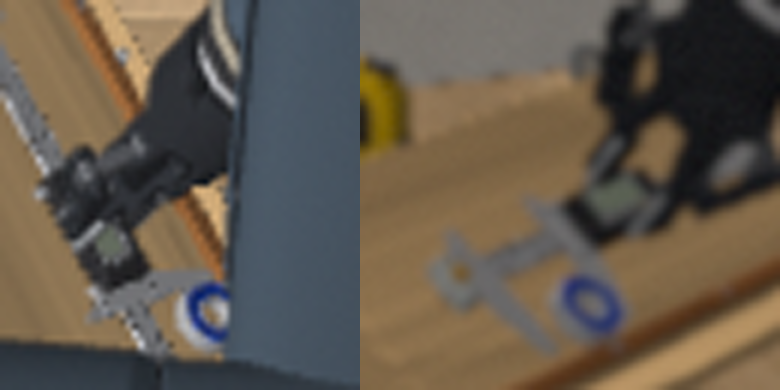

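The slider follows, and the moving jaw now touches the bearing at side (590,305), which is still flat on the ledge. About 20 mm remains.

```bash
python3 -m crank '[{"rx":0,"ry":0,"rz":0,"tx":0.12,"ty":0,"tz":0,"jaw":29},{"rx":0,"ry":0,"rz":0,"tx":0.12,"ty":0,"tz":0,"jaw":29},{"rx":0,"ry":0,"rz":0,"tx":0.12,"ty":0,"tz":0,"jaw":29},{"rx":0,"ry":0,"rz":0,"tx":0.12,"ty":0,"tz":0,"jaw":29},{"rx":0,"ry":0,"rz":0,"tx":0.08,"ty":0,"tz":0,"jaw":29}]';python3 -c "
from t import *
where()"
python3 -m crank '[{"rx":0,"ry":0,"rz":0,"tx":0.06,"ty":0,"tz":0,"jaw":29},{"rx":0,"ry":0,"rz":0,"tx":0.06,"ty":0,"tz":0,"jaw":29}]';python3 -c "
from t import *
where()"
```

```text
time: 16.6
position: [587.7, 103.0, 93.0]
orientation: [2.531, 0.002, -2.639]
force: [4.7, -2.8, 1.5]
width: 30.1
grip_force: 54.0
t 16.6 cal pos [ 62.6 -10.4  34.3] cal F [-3.  -2.8  3.9] w 30.1 grip 54.0 turn->Rb [1.000e-02 2.000e-02 1.047e+01] j [-0.06  0.69  0.15  1.4   0.51 -0.66]
time: 16.8
position: [585.1, 101.7, 93.0]
orientation: [2.531, 0.002, -2.639]
force: [5.0, -3.3, 1.9]
width: 30.2
grip_force: 54.0
t 16.8 cal pos [62.6 -7.5 34.3] cal F [-3.3 -2.8  4.6] w 30.2 grip 54.0 turn->Rb [1.000e-02 2.000e-02 1.047e+01] j [-0.06  0.68  0.15  1.39  0.51 -0.66]
```

```bash
for i in 1; do python3 -m crank '[{"rx":0,"ry":0,"rz":0,"tx":0.06,"ty":0,"tz":0,"jaw":29},{"rx":0,"ry":0,"rz":0,"tx":0.04,"ty":0,"tz":0,"jaw":29}]' >/dev/null;python3 -c "
from t import *
where()"
python3 -m crank '[{"rx":0,"ry":0,"rz":0,"tx":0.04,"ty":0,"tz":0,"jaw":29}]'>/dev/null;python3 -c "
from t import *
where()"
python3 -m crank '[{"rx":0,"ry":0,"rz":0,"tx":0.04,"ty":0,"tz":0,"jaw":29}]'>/dev/null;python3 -c "
from t import *
where()"; done
```

```text
t 17.0 cal pos [62.6 -5.3 34.4] cal F [-4.4 -6.9  1.8] w 30.0 grip 53.7 turn->Rb [ 0.02  0.02 10.47] j [-0.07  0.68  0.14  1.39  0.51 -0.66]
t 17.1 cal pos [62.6 -5.1 34.4] cal F [ -4.  -10.8   0.4] w 30.2 grip 53.7 turn->Rb [ 0.02  0.03 10.48] j [-0.07  0.68  0.14  1.39  0.51 -0.66]
t 17.2 cal pos [62.6 -4.9 34.4] cal F [ -3.6 -15.6  -2.4] w 30.0 grip 53.6 turn->Rb [ 0.03  0.03 10.49] j [-0.07  0.68  0.14  1.39  0.51 -0.67]
```

The jaws have closed: travel stopped and the force is rising. I'll ease off, let go and withdraw.

```bash
python3 -m crank '[{"rx":0,"ry":0,"rz":0,"tx":-0.06,"ty":0,"tz":0,"jaw":29},{"rx":0,"ry":0,"rz":0,"tx":0,"ty":0,"tz":0,"jaw":29}]' >/dev/null;python3 -c "
from t import *
where()"
python3 -m crank '[{"rx":0,"ry":0,"rz":0,"tx":0,"ty":0,"tz":0,"jaw":34},{"rx":0,"ry":0,"rz":0,"tx":0,"ty":0,"tz":0,"jaw":44},{"rx":0,"ry":0,"rz":0,"tx":0,"ty":0.06,"tz":0,"jaw":56},{"rx":0,"ry":0,"rz":0,"tx":0,"ty":0,"tz":0,"jaw":56},{"rx":0,"ry":0,"rz":0,"tx":0,"ty":0,"tz":-0.3,"jaw":56},{"rx":0,"ry":0,"rz":0,"tx":0,"ty":0,"tz":-0.8,"jaw":56},{"rx":0,"ry":0,"rz":0,"tx":0,"ty":0,"tz":-1,"jaw":56},{"rx":0,"ry":0,"rz":0,"tx":0,"ty":0,"tz":-1,"jaw":56},{"rx":0,"ry":0,"rz":0,"tx":-1,"ty":0,"tz":-1,"jaw":56},{"rx":0,"ry":0,"rz":0,"tx":-1,"ty":0,"tz":-1,"jaw":56},{"rx":0,"ry":0,"rz":0,"tx":-1,"ty":0,"tz":-0.5,"jaw":56},{"rx":0,"ry":0,"rz":0,"tx":-1,"ty":0,"tz":0,"jaw":56},{"rx":0,"ry":0,"rz":0,"tx":0,"ty":0,"tz":0,"jaw":56}]'
python3 - <<'E'
from t import *
where()
b=crop("side",220,290,145,210,8)
cv2.imwrite("pics/k.png",b)
E
```

```text
t 17.4 cal pos [62.6 -5.3 34.3] cal F [-3.7 -6.5  3.5] w 30.2 grip 54.1 turn->Rb [ 0.02  0.02 10.48] j [-0.07  0.68  0.14  1.39  0.51 -0.66]
time: 18.7
position: [709.1, 80.3, 207.2]
orientation: [2.53, 0.0, -2.638]
force: [0.2, -0.7, 0.4]
width: 56.0
grip_force: 0.0
t 18.7 cal pos [  63.8 -105.7  173. ] cal F [-0.3  0.2  0.8] w 56.0 grip 0.0 turn->Rb [ 1.000e-02 -0.000e+00  1.047e+01] j [-0.08  0.89  0.87  1.92  0.5  -0.68]
```

View pics/k.png

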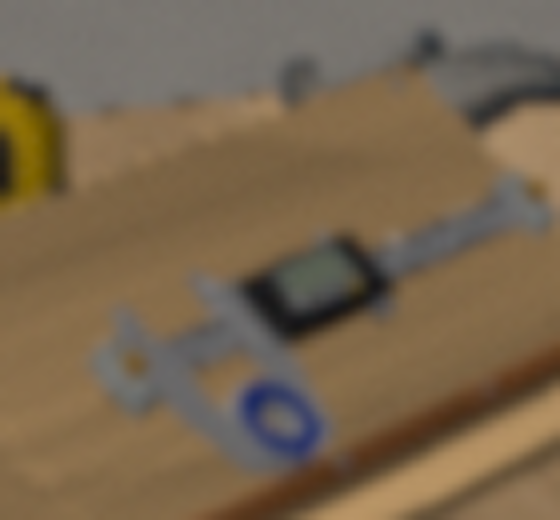

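The bearing, at (280,420), is flat on the ledge with both jaws closed on it, and the gripper is clear.

```bash
python3 -c "
from cell import bot
print(bot.sign_off())"
```

```text
the job is handed in; nothing more can be done
None
```

The blue-sealed bearing lies flat on the board's ledge with both caliper jaws closed on its outer ring; I released it, moved the arm clear and handed the job in at about 19 s. The closing force on the slider briefly reached about 16 N and was eased to about 6 N before I let go.

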